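Check a slab mould's corner with a square

ROBOT

A 7-joint arm with a two-finger parallel gripper is mounted at the origin on the work surface. World frame = base frame: x ahead of the robot, y to its left, z up, the work surface at z = 0. Lengths are in m, angles in rad, forces in N, time in s.
With the tool pointing down it reaches from about 0.375 to 0.925 m from the base axis. Payload 3.1 kg.
Tool frame: the origin (TCP) lies midway between the tips of the shut fingers; the grasp point (between the pads) lies 19 mm behind it (ctrl.hold_point_z is the distance from the TCP to the grasp point, in m); z points along the fingers, y is the direction in which the jaws open and shut (so a half turn about z gives the same grasp; the last joint's range is limited). The gripper opens to 85 mm and grips with 20 to 120 N. Pads are 22 mm wide; open, the fingers measure 114 mm over their backs; the gripper's body (76 mm by 85 mm) begins 54 mm behind the grasp point. The pads swing forward as they close: fully open they stand 13 mm farther back than shut.
Start: joints at [-1.388, 0.383, 0.044, 1.598, -0.018, 1.161, -0.05], TCP at [0.18, 0.625, 0.231] pointing down, gripper open.
Joint ranges: [-2.61, 2.61], [-0.41, 2.15], [-1.48, 1.57], [0, 2.5], [-1.57, 4.71], [0.05, 1.97], [-2.85, 2.85]. Speed limits (rad/s): [2.79, 2.79, 3.14, 3.14, 3.14, 3.14, 3.14].

INTERFACE

Orientations are given as a rotation vector (axis times angle).
In Python, from bench import get_state, cams, job, ctrl gives the robot as it stands. The module is installed in compiled form; this text tells all that it offers.
- The arm moves only by the shell command python3 -m pendant 'ROWS' [FORCE]. ROWS is JSON, one flat list of numbers, 7 for each row, row after row: the closure, from 0 (fully open) to 1 (shut), then the shift along the world's x, y, z in cm, then the turn, a rotation vector about the world's x, y, z in degrees. In form: [hand, x, y, z, wx, wy, wz, hand, x, y, z, wx, wy, wz, ...]. A call has 1 to 8 rows; each row is the pose to reach, as a shift and turn from the pose measured when the call began; what a row does not reach only later rows make up. A row lasts 1/10 s, in which the tool goes at most 50 mm and 8.59 degrees, less where a joint would pass 70% of its speed; a pose out of reach is approached as far as the arm can. A call with a gripper value outside its range is refused whole. The fingers move at their own pace and stop on an object; FORCE is the grip in N (left out, the last holds). Time passes only in rows, so rows that repeat a pose let the fingers close. It gives the time, the measured TCP pose, the force and the opening at its end, in the units of the state.
- get_state(): the state, without advancing time (a new reading comes with each control period).
- cams.get_image(name): name is "scene" or "side" or "wrist"; returns (picture, depth): 400x640x3 uint8, red, green, blue; 400x640 float32, m along the optical axis (not along the pixel's ray), 0 where there is no reading.
- cams.camera_params(name): a dict with "K" (3x3 intrinsics, pixels), "position" and "rotation" of the camera in the world; the wrist camera has in their place "T_tool_cam" (4x4, takes a point from camera to tool coordinates, whose origin is the TCP and whose axes are the flange's). Camera axes: x right, y up, looking along -z (the intrinsics and any distortion apply to the point x, -y, -z); pixel columns grow to the right and rows downward; lengths in m; the calibration is good to about 2 mm. A picture is of the moment at which its call begins: read the wrist's pose just before it. camera_params takes no time and is no camera call.
- job.hand_in(): hands the job in, once; it reports no verdict.
The state is a dict: "time": time; "joints": joint angles; "joint_vel": joint speeds; "effort": joint torques, N m; "position": TCP position; "tcp_rot": TCP orientation; "ft_force": force on the tool from outside, world axes, zero at the start; "torque": the same for the moment, N m; "gripper_width": finger opening in m.
Only numpy, scipy, OpenCV 4.12 (cv2) and the standard library are available. Lean on these libraries where they do the work, as an engineer would, in place of code of your own. Each camera call takes 0.05 s, during which the arm holds its last target. There are 200 camera calls.

TASK

Check the corner of the opened asphalt slab mould: pick up the yellow square by its black grip, lay it flat on the mould's base plate with one outer edge against the orange side rail and its corner pointing at the blue end rail, a good hand's width (about 90 mm) short of that rail, and slide it along the orange rail, kept lightly pressed against it all the way, into the corner until its other outer edge also meets the blue rail. Finish while still gripping the square and pressing it gently but definitely against both rails, flat on the plate and square in the corner: do not let go. Never ram the rails, and leave the other things on the bench where they are.

Things in the scene. Friction and masses are not known exactly. Their poses are not given: they have to be found in the camera images.
- square: yellow L-shaped square, 10 mm thick, 0.25-0.5 kg, loose. Origin: its underside below the grip's centre; outer corner at (-40, +40, 0) mm. One leg, 140 x 26 mm, runs from there along -y; its outer edge faces -x and goes against the orange rail. The other, 140 x 26 mm, runs along +x; its outer edge faces +y and goes against the blue rail. Seated, its axes point as mould_corner's do
- square_grip (a point): centre of the square's upright black grip, 40 mm above the square's underside, axes of square. The grip stands from 10 to 70 mm above the underside, 22 mm thick along x (the way to pinch it), 44 mm long along y, near the centre of mass; a 44 mm web lies around its foot
- square_corner (a point): outer corner of the square, at its underside; same axes as square
- mould_corner (a point): inner corner of the fixed mould, on top of its plate, where the rails' inner faces meet. x points away from the orange rail's face, along the blue rail; y points along the orange rail towards the blue rail's face, so the free plate has x > 0, y < 0 here; z up. The outer corner of the seated square coincides with it
- side_rail: orange steel rail, 20 mm wide (its x), 280 mm long (its y), 25 mm tall above the plate, at the robot's side of the mould. Fixed, rigid. Origin: centre of its underside, at plate height. Inner face 10 mm along its +x
- end_rail: blue steel rail, 220 mm long (its x), 20 mm wide (its y), 25 mm tall above the plate, at the mould's left (+y) end. Fixed, rigid. Origin: centre of its underside, at plate height. Inner face 10 mm along its -y
- mould: dark steel base plate, 240 mm (x) by 280 mm (y), 10 mm thick, fixed to the bench; it carries both rails (so 35 mm tall over them), its other two sides are open. Origin: centre of its underside, on the bench; mould_corner is at (-100, +120, 10) mm
- puck1_center (a point): black asphalt specimen, a disc 102 mm across and 64 mm tall, 1.15 kg, loose; centre half-way up. Leave alone
- puck2_center (a point): black asphalt specimen, a disc 102 mm across and 64 mm tall, 1.15 kg, loose; centre half-way up. Leave alone
- puck3_center (a point): black asphalt specimen, a disc 102 mm across and 64 mm tall, 1.15 kg, loose; centre half-way up. Leave alone
- crayon: orange wax crayon, 90 mm long along its x, 16 mm thick, lying on the bench; origin at its underside. Leave alone
- brush: wooden brush lying on the bench along its x; origin at its underside. Leave alone
Not all that is in view belongs to the job. There is more than one size of the square; the one meant has the size given above.

How it is judged:
On the way, in this order (a step that is already met when the one before it is completed fails the run):
1. the square is lifted clear of the bench in the fingers (height (world z) of square_corner above 0.025 m and contact force between the fingers and square above 1 N), for 0.2 s.
2. the square lies flat on the plate against the orange rail, more than 65 mm short of the blue rail (z of square_corner in the frame of mould_corner between -0.004 and 0.004 m and angle between square's own z axis and vertical below 0.05 rad and angle between the y axis of square and the y axis of mould_corner, either way round below 0.05 rad and contact force between square and side_rail above 0.7 N and x of square_corner in the frame of mould_corner below 0.004 m and y of square_corner in the frame of mould_corner below -0.065 m), for 0.2 s.
3. it slides along the orange rail in contact: 35 to 55 mm short of the blue rail (z of square_corner in the frame of mould_corner between -0.004 and 0.004 m and angle between square's own z axis and vertical below 0.05 rad and angle between the y axis of square and the y axis of mould_corner, either way round below 0.05 rad and contact force between square and side_rail above 0.7 N and x of square_corner in the frame of mould_corner below 0.004 m and y of square_corner in the frame of mould_corner between -0.055 and -0.035 m), for 0.1 s.
4. still in contact with the orange rail 10 to 25 mm short of the blue rail (z of square_corner in the frame of mould_corner between -0.004 and 0.004 m and angle between square's own z axis and vertical below 0.05 rad and angle between the y axis of square and the y axis of mould_corner, either way round below 0.05 rad and contact force between square and side_rail above 0.7 N and x of square_corner in the frame of mould_corner below 0.004 m and y of square_corner in the frame of mould_corner between -0.025 and -0.01 m), for 0.1 s.
At the end, for the whole second after the job is handed in: The square lies flat on the plate (within 4 mm and 0.05 rad), its outer corner within 3 mm of the mould's inner corner both ways, turned no more than 0.025 rad from the rails, pressing on each rail with more than 1.5 N, still and gripped by the fingers, throughout the last second (z of square_corner in the frame of mould_corner between -0.004 and 0.004 m and angle between square's own z axis and vertical below 0.05 rad and angle between the y axis of square and the y axis of mould_corner, either way round below 0.025 rad and x of square_corner in the frame of mould_corner between -0.003 and 0.003 m and y of square_corner in the frame of mould_corner between -0.003 and 0.003 m and contact force between square and side_rail above 1.5 N and contact force between square and end_rail above 1.5 N and contact force between the fingers and square above 2 N and linear speed of square below 0.01 m/s); the arm keeps its last pose, push and grip.
It fails at once if the square is rammed or forced against a rail (over 60 N) (contact force between square and side_rail above 60 N or contact force between square and end_rail above 60 N).
It fails at once if another thing on the bench is moved by more than 20 mm (distance of any of puck1_center, puck2_center, puck3_center, crayon, brush from where it was at the start of the episode above 0.02 m).
It also fails if it takes over 56 s, if anything falls off the work surface, if the arm or the gripper's body presses on something with over 40 N, if the wrist force passes 120 N, or if a joint passes its speed limit or range.

## Working session

There is one attempt and no reset: what is moved stays moved. The work goes in short steps, Python scripts to look and compute and a shell command to move; the robot and the scene stay as the last step left them, time stands still between calls to the robot, and variables do not carry over. Pictures are saved under pics/ and viewed, about 8 in all and at most 12, crops included, and the job is handed in when it is done.

```bash
mkdir -p pics; python3 - <<'E'
from bench import get_state,cams
import cv2,numpy as np
s=get_state();print({k:np.round(v,3) for k,v in s.items()})
for n in("scene","side"):
    p,d=cams.get_image(n);cv2.imwrite(f"pics/{n}0.png",p[:,:,::-1]);np.savez(f"{n}0.npz",p=p,d=d)
    c=cams.camera_params(n);print(n,{k:np.round(v,3) for k,v in c.items()})
print(cams.camera_params("wrist"))
E
```

```text
{'time': np.float64(0.0), 'joints': array([-1.388,  0.384,  0.044,  1.6  , -0.018,  1.161, -0.05 ]), 'joint_vel': array([ 0.   ,  0.001, -0.001, -0.   ,  0.001,  0.001, -0.001]), 'effort': array([ 1.0000e-03, -4.3346e+01,  1.0250e+00, -2.4952e+01,  1.0000e-02,
        1.1000e-02,  0.0000e+00]), 'position': array([0.18 , 0.624, 0.23 ]), 'tcp_rot': array([-0.439, -3.11 ,  0.004]), 'ft_force': array([-0.615, -0.319, -0.308]), 'torque': array([ 0.005, -0.04 ,  0.04 ]), 'gripper_width': np.float64(0.085)}
scene {'K': array([[409.489,   0.   , 318.07 ],
       [  0.   , 409.489, 207.235],
       [  0.   ,   0.   ,   1.   ]]), 'position': array([ 1.481, -0.164,  0.669]), 'rotation': array([0.826, 0.692, 1.276])}
side {'K': array([[390.39 ,   0.   , 316.169],
       [  0.   , 390.39 , 195.938],
       [  0.   ,   0.   ,   1.   ]]), 'position': array([0.246, 0.576, 0.858]), 'rotation': array([ 0.203, -0.882, -2.512])}
{'K': array([[275.60764204,   0.        , 313.0052338 ],
       [  0.        , 275.60764204, 198.13483362],
       [  0.        ,   0.        ,   1.        ]]), 'T_tool_cam': array([[ 7.53262193e-05,  9.62502972e-01,  2.71271125e-01,
         6.95060482e-02],
       [ 9.99999993e-01, -9.63769770e-05,  6.42785259e-05,
         5.84110888e-05],
       [ 8.80125632e-05,  2.71271118e-01, -9.62502973e-01,
        -1.44133528e-01],
       [ 0.00000000e+00,  0.00000000e+00,  0.00000000e+00,
         1.00000000e+00]])}
```

View pics/scene0.png

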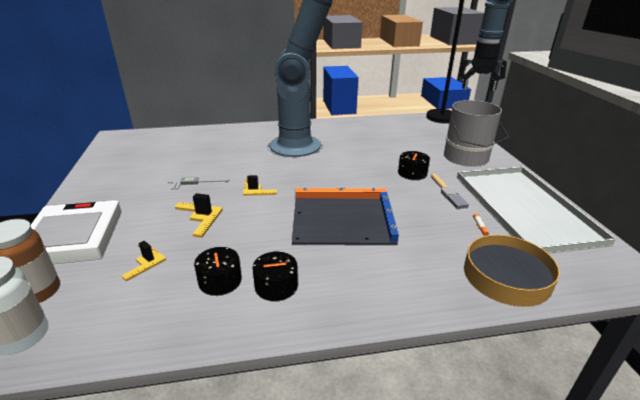

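View pics/side0.png

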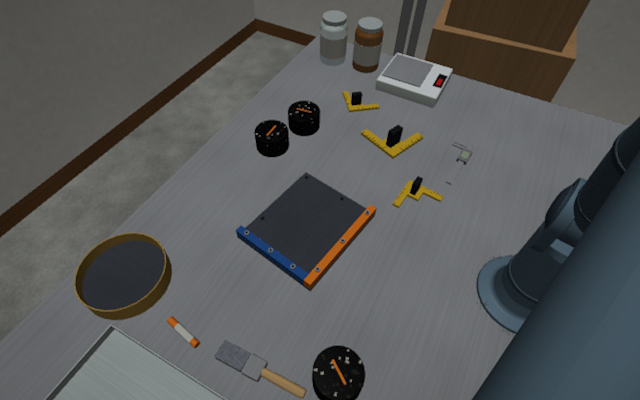

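The scene view shows three yellow squares, at (202,210), (255,188) and (145,262). The mould is around (345,215), with the orange rail on the robot's side and the blue rail at +y. The side view agrees, and the square at (393,142) looks the largest. Next I'll measure the squares and the mould.

```bash
cat > h.py <<'E'
import numpy as np,cv2
from bench import get_state,cams
from scipy.spatial.transform import Rotation as R
def cloud(n,d,st=None):
    c=cams.camera_params(n);K=c["K"]
    v,u=np.mgrid[:d.shape[0],:d.shape[1]]
    P=np.stack([(u-K[0,2])/K[0,0]*d,-(v-K[1,2])/K[1,1]*d,-d],-1)
    if n=="wrist":
        T=c["T_tool_cam"];P=P@T[:3,:3].T+T[:3,3]
        return P@R.from_rotvec(st["tcp_rot"]).as_matrix().T+st["position"]
    r=c["rotation"];M=R.from_rotvec(r).as_matrix() if np.ndim(r)==1 else r
    return P@M.T+c["position"]
def masks(p):
    h=cv2.cvtColor(p,cv2.COLOR_RGB2HSV);H,S,V=h[...,0],h[...,1],h[...,2]
    return dict(yellow=(H>19)&(H<32)&(S>140)&(V>90),orange=(H>5)&(H<17)&(S>150)&(V>90),blue=(H>100)&(H<125)&(S>120)&(V>60))
E
python3 - <<'E'
from h import *
for n in("scene","side"):
    f=np.load(f"{n}0.npz");p,d=f["p"],f["d"];W=cloud(n,d)
    for k,m in masks(p).items():
        m=m&(d>0)&(W[...,2]<.12)&(W[...,2]>-.03)
        N,L,st,_=cv2.connectedComponentsWithStats(cv2.dilate(m.astype(np.uint8),np.ones((3,3))))
        for i in range(1,N):
            q=W[(L==i)&m]
            if len(q)<60: continue
            r=cv2.minAreaRect((q[:,:2]*1000).astype(np.float32))
            print(n,k,st[i][:5],"box",np.round(cv2.boxPoints(r)).tolist(),"size",np.round(r[1]),"z",np.round(np.percentile(q[:,2],[5,50,95]),3))
E
```

```text
scene yellow [243 177  34  19 316] box [[250.0, -196.0], [358.0, -207.0], [368.0, -108.0], [260.0, -97.0]] size [ 99. 108.] z [0.003 0.006 0.01 ]
scene yellow [175 202  48  36 742] box [[372.0, -409.0], [507.0, -461.0], [561.0, -319.0], [426.0, -268.0]] size [152. 145.] z [0.005 0.009 0.012]
scene yellow [121 246  45  35 586] box [[591.0, -442.0], [659.0, -521.0], [706.0, -482.0], [638.0, -402.0]] size [ 61. 105.] z [0.004 0.007 0.01 ]
scene orange [295 188  92  12 968] box [[392.0, -43.0], [417.0, -48.0], [465.0, 222.0], [441.0, 226.0]] size [274.  25.] z [0.013 0.027 0.035]
scene orange [262 261  26   7 130] box [[766.0, -165.0], [778.0, -165.0], [779.0, -114.0], [767.0, -113.0]] size [52. 12.] z [0.062 0.064 0.065]
scene blue [323  65  36  23 673] box [[-1142.0, 478.0], [-1141.0, 317.0], [-832.0, 321.0], [-833.0, 481.0]] size [309. 160.] z [-0.024  0.011  0.015]
scene blue [   0   71  127   37 4032] box [[-802.0, -800.0], [-793.0, -1406.0], [-748.0, -1405.0], [-758.0, -799.0]] size [ 45. 607.] z [-0.022  0.045  0.113]
scene blue [380 191  19  52 483] box [[457.0, 207.0], [675.0, 1
[... 523 characters left out ...]
low [ 73 232  94  81 742] box [[697.0, 358.0], [863.0, 289.0], [938.0, 470.0], [772.0, 539.0]] size [196. 179.] z [0.045 0.051 0.054]
side orange [ 303  204   74   82 1138] box [[388.0, -46.0], [416.0, -51.0], [463.0, 225.0], [434.0, 230.0]] size [280.  29.] z [0.034 0.037 0.039]
side orange [166 316  14  13 116] box [[649.0, 437.0], [672.0, 434.0], [674.0, 447.0], [651.0, 450.0]] size [13. 23.] z [0.011 0.017 0.02 ]
side orange [331 358  16  28 167] box [[272.0, 384.0], [313.0, 357.0], [316.0, 361.0], [275.0, 389.0]] size [ 5. 50.] z [0.064 0.066 0.069]
side blue [235 225  74  56 933] box [[452.0, 206.0], [666.0, 169.0], [670.0, 190.0], [456.0, 226.0]] size [ 21. 217.] z [0.032 0.037 0.04 ]
```

The middle square is the 140 mm one. Its outer corner is near (422,-268) mm with yaw about -21°, so the grip is near (445,-320). The mould's yaw is about -10°. I'll move above the grip for a closer look with the wrist camera.

```bash
python3 -m pendant '[0,32,-47,2,0,0,-45,0,32,-47,2,0,0,-45,0,32,-47,2,0,0,-45,0,32,-47,2,0,0,-45,0,32,-47,2,0,0,-45,0,32,-47,2,0,0,-45,0,32,-47,2,0,0,-45,0,32,-47,2,0,0,-45]'
```

```text
time: 0.9
position: [0.4052, 0.2917, 0.2442]
tcp_rot: [-1.595, -2.705, 0.004]
ft_force: [1.4, 0.5, 0.1]
gripper_width: 0.0852
```

```bash
python3 -m pendant '[0,4,-61,1,0,0,-50,0,4,-61,1,0,0,-50,0,4,-61,1,0,0,-50,0,4,-61,1,0,0,-50,0,4,-61,1,0,0,-50,0,4,-61,1,0,0,-50,0,4,-61,1,0,0,-50,0,4,-61,1,0,0,-50]'
```

```text
time: 1.7
position: [0.4304, -0.1072, 0.2506]
tcp_rot: [-2.588, -1.776, 0.001]
ft_force: [0.6, -0.3, 0.7]
gripper_width: 0.0856
```

```bash
python3 -m pendant '[0,1.5,-21,0,0,0,0,0,1.5,-21,0,0,0,0,0,1.5,-21,0,0,0,0,0,1.5,-21,0,0,0,0,0,1.5,-21,0,0,0,0,0,1.5,-21,0,0,0,0,0,1.5,-21,0,0,0,0]' && python3 - <<'E'
from h import *
from scipy.optimize import least_squares
s=get_state();p,d=cams.get_image("wrist");cv2.imwrite("pics/w1.png",p[:,:,::-1])
print(s["position"],s["ft_force"])
W=cloud("wrist",d,s);m=masks(p)["yellow"]&(d>0)
N,L,st,_=cv2.connectedComponentsWithStats(m.astype(np.uint8));i=1+np.argmax(st[1:,4])
m=m&(W[...,2]<.03)
N2,L2,st2,_=cv2.connectedComponentsWithStats(cv2.dilate(m.astype(np.uint8),np.ones((5,5))));j=1+np.argmax(st2[1:,4])
q=W[(L2==j)&m];print(len(q),st2[j],"z",np.percentile(q[:,2],[5,50,95]))
b=cv2.boxPoints(cv2.minAreaRect((q[:,:2]*1000).astype(np.float32)));print(np.round(b,1).tolist())
# grip: high dark points
g=W[(d>0)&(W[...,2]>.055)&(W[...,2]<.09)&(np.hypot(W[...,0]-.445,W[...,1]+.32)<.06)]
if len(g):
    r=cv2.minAreaRect((g[:,:2]*1000).astype(np.float32));print("grip",r,np.percentile(g[:,2],[5,50,95]))
E
```

```text
time: 2.4
position: [0.4451, -0.3164, 0.25]
tcp_rot: [-2.586, -1.775, 0.002]
ft_force: [-0.0, 0.5, 0.6]
gripper_width: 0.0852
[ 0.4450534  -0.31640354  0.25000077] [-0.01684375  0.52887672  0.61571637]
3376 [ 287  143  105   98 4341] z [0.01041648 0.01169848 0.01303779]
[[374.8999938964844, -398.20001220703125], [503.6000061035156, -449.0], [554.2000122070312, -320.5], [425.5, -269.79998779296875]]
grip ((448.10528564453125, -320.8937683105469), (42.99893569946289, 21.891408920288086), 68.70428466796875) [0.06826758 0.07142182 0.07276838]
```

View pics/w1.png

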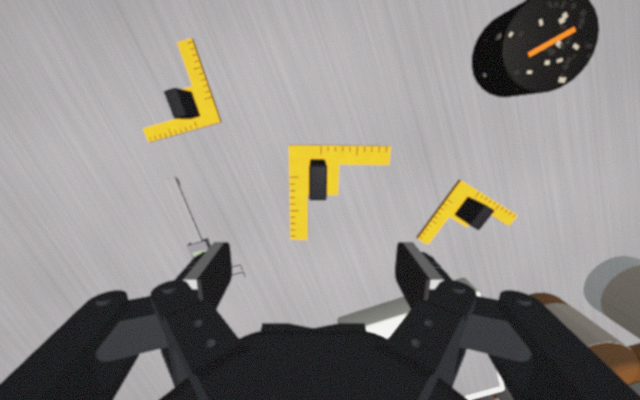

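The wrist view shows the large square in the middle with its grip at pixel (318,180), lined up with the jaws. The fit puts the grip at (448,-321) mm and the square's yaw at -21.5°. Going down to grasp.

```bash
python3 -m pendant '[0,0.3,-0.45,-5,0,0,-0.4,0,0.3,-0.45,-10,0,0,-0.4,0,0.3,-0.45,-14,0,0,-0.4,0,0.3,-0.45,-18,0,0,-0.4,0,0.3,-0.45,-20,0,0,-0.4,0,0.3,-0.45,-22,0,0,-0.4,0,0.3,-0.45,-22.5,0,0,-0.4,0,0.3,-0.45,-22.5,0,0,-0.4]' 60 && python3 -m pendant '[0.5,0,0,0,0,0,0,1,0,0,0,0,0,0,1,0,0,0,0,0,0,1,0,0,0,0,0,0,1,0,0,0,0,0,0,1,0,0,0,0,0,0,1,0,0,0,0,0,0,1,0,0,0,0,0,0]' 60
```

```text
time: 3.25
position: [0.4488, -0.3178, 0.0247]
tcp_rot: [-2.587, -1.77, -0.001]
ft_force: [0.3, -0.1, 0.1]
gripper_width: 0.0853
time: 4.05
position: [0.4495, -0.3183, 0.0254]
tcp_rot: [-2.588, -1.771, -0.002]
ft_force: [-0.6, 1.3, 5.7]
gripper_width: 0.0213
```

The grip is held at 21.3 mm opening. Next I'll lift, carry the square over the mould and look again.

```bash
python3 -m pendant '[1,0,0,1,0,0,0,1,0,0,3,0,0,0,1,0,0,6,0,0,0,1,0,0,9,0,0,0,1,0,0,12,0,0,0,1,0,0,13,0,0,0,1,0,0,13,0,0,0,1,0,0,13,0,0,0]' && python3 -m pendant '[1,1,5,0,0,0,2,1,1,10,0,0,0,4,1,2,15,0,0,0,6,1,2,20,0,0,0,8,1,3,25,0,0,0,10,1,3,30,0,0,0,11.5,1,3.3,35,0,0,0,11.5,1,3.3,37,0,0,0,11.5]' && python3 -m pendant '[1,0,2,0,0,0,0,1,0,2,0,0,0,0,1,0,2,0,0,0,0,1,0,2,0,0,0,0]' && python3 - <<'E'
from h import *
s=get_state();p,d=cams.get_image("wrist");cv2.imwrite("pics/w2.png",p[:,:,::-1]);np.savez("w2.npz",p=p,d=d,pos=s["position"],rot=s["tcp_rot"])
print(s)
E
```

```text
time: 4.85
position: [0.4484, -0.3172, 0.154]
tcp_rot: [-2.585, -1.769, -0.001]
ft_force: [0.0, 0.5, -2.9]
gripper_width: 0.0216
time: 5.65
position: [0.4796, 0.0589, 0.1521]
tcp_rot: [-2.385, -2.027, 0.004]
ft_force: [0.4, -0.0, -3.4]
gripper_width: 0.0215
time: 6.05
position: [0.4787, 0.0772, 0.1511]
tcp_rot: [-2.387, -2.025, 0.008]
ft_force: [0.6, -0.1, -2.9]
gripper_width: 0.0213
{'time': 6.05, 'joints': array([-1.01441571,  0.22938536,  0.86473282,  2.08510588, -0.22664966,
        0.92907985, -0.18788588]), 'joint_vel': array([ 0.00810475, -0.00778938,  0.01377801, -0.00624162, -0.000601  ,
        0.00087966, -0.00207879]), 'effort': array([-6.00621309e-01, -2.28668886e+01,  4.10764530e+00, -2.24879605e+01,
       -5.30394784e-02,  5.19844482e-02,  2.24448158e-03]), 'position': array([0.47872591, 0.07720044, 0.15109145]), 'tcp_rot': array([-2.38731826, -2.02452556,  0.00810933]), 'ft_force': array([ 0.57288787, -0.07879541, -2.91367959]), 'torque': array([ 0.05690415, -0.02736891, -0.04327615]), 'gripper_width': 0.02133500980481902}
```

View pics/w2.png

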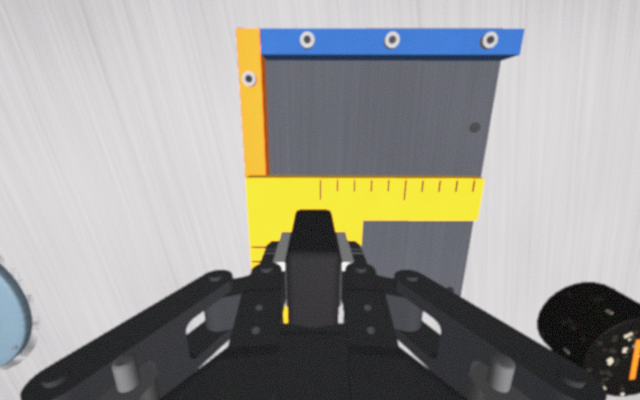

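The wrist view shows the square held level in the grip, its outer corner at pixel (247,177). The rails' corner is near (265,57), seen at plate height. Now I'll fit the rails and the square from this frame.

```bash
cat > fit.py <<'E'
from h import *
def lines(p,d,s):
    W=cloud("wrist",d,s);M=masks(p);out={}
    def box(m,lo,hi):
        m=cv2.erode(m.astype(np.uint8),np.ones((3,3)))>0
        m&=(d>0)&(W[...,2]>lo)&(W[...,2]<hi)
        return W[m]
    b=box(M["blue"],.028,.045);o=box(M["orange"],.028,.045)
    c,sz,a=cv2.minAreaRect((b[:,:2]*1000).astype(np.float32))
    # direction of blue via SVD
    u=np.linalg.svd(b[::3,:2]-b[:,:2].mean(0),full_matrices=False)[2][0];u*=np.sign(u[0])
    uo=np.linalg.svd(o[::3,:2]-o[:,:2].mean(0),full_matrices=False)[2][0];uo*=np.sign(uo[1])
    yb=np.degrees(np.arctan2(u[1],u[0]));yo=np.degrees(np.arctan2(-uo[0],uo[1]))
    x=np.array([np.cos(np.radians(yb)),np.sin(np.radians(yb))]);y=np.array([-x[1],x[0]])
    B=b[:,:2]@y*1000;O=o[:,:2]@x*1000
    print("blue yaw",yb,"orange yaw",yo,"blue y range",np.percentile(B,[2,50,98]),"orange x range",np.percentile(O,[2,50,98]),"z",np.median(b[:,2]),np.median(o[:,2]))
    return W,M,x,y,B,O
E
python3 - <<'E'
from fit import *
f=np.load("w2.npz");p,d=f["p"],f["d"];s=dict(position=f["pos"],tcp_rot=f["rot"])
W,M,x,y,B,O=lines(p,d,s)
m=M["yellow"]&(d>0)&(W[...,2]>.08)&(W[...,2]<.19)
q=W[m];print(len(q))
# plane tilt
A=np.c_[q[:,:2]-q[:,:2].mean(0),np.ones(len(q))];k=np.linalg.lstsq(A,q[:,2],rcond=None)[0];print("plane slope deg x,y",np.degrees(k[:2]),"z",k[2])
Q=q[:,:2]*1000;r=cv2.minAreaRect(Q.astype(np.float32));print("rect",r)
v,u=np.nonzero(m)
# outer edge: topmost yellow pixel per column
E=[]
for c in range(255,475,3):
    rr=np.nonzero(m[:,c])[0]
    if len(rr):E.append(W[rr[0],c,:2]*1000)
E=np.array(E);l=cv2.fitLine(E.astype(np.float32),cv2.DIST_HUBER,0,.01,.01).ravel();yaw=np.degrees(np.arctan(l[1]/l[0]))
print("square yaw",yaw)
t=np.radians(yaw);sx=np.array([np.cos(t),np.sin(t)]);sy=np.array([-sx[1],sx[0]])
cx=np.percentile(Q@sx,.5);cy=np.percentile(Q@sy,99.5);C=cx*sx+cy*sy
print("square corner",C,"extent x",np.ptp(Q@sx))
# expected inner faces from rail medians: face 10 mm inside
cb=np.median(B)-10;co=np.median(O)+10
MC=co*x+cb*y;print("mould corner",MC,"sq corner in mould frame",(C-MC)@x,(C-MC)@y)
E
```

```text
blue yaw -9.659438571045378 orange yaw -9.551255176411349 blue y range [279.73201278 287.91927413 298.27493417] orange x range [411.33563429 411.59333112 411.85721753] z 0.03652261497770515 0.031930334584083495
11757
plane slope deg x,y [-1.02604865 -1.74131884] z 0.1369634799068601
rect ((505.4676818847656, 59.1950569152832), (100.40830993652344, 139.5761260986328), 80.43094635009766)
square yaw -9.544999
square corner [445.46011938 120.01017738] extent x 139.59660397138333
mould corner [462.24869166 203.23928469] sq corner in mould frame -2.585413233299724 -84.8661069062044
```

```bash
python3 - <<'E'
from fit import *
f=np.load("w2.npz");p,d=f["p"],f["d"];s=dict(position=f["pos"],tcp_rot=f["rot"])
W=cloud("wrist",d,s);t=np.radians(-9.6);x=np.array([np.cos(t),np.sin(t)]);y=np.array([-x[1],x[0]])
h=cv2.cvtColor(p,cv2.COLOR_RGB2HSV);print(h[120,240:275:3].tolist())
X=W[...,:2]@x*1000;Y=W[...,:2]@y*1000;Z=W[...,2]*1000
for r in(90,120,150):print([(c,round(float(X[r,c]),1),round(float(Z[r,c]),1)) for c in range(234,276,3)])
for c in(300,350,430):print([(r,round(float(Y[r,c]),1),round(float(Z[r,c]),1)) for r in range(24,70,4)])
m=np.zeros(d.shape,bool);m[70:170,275:480]=True
q=W[m&(d>0)];A=np.c_[q[:,:2]-q[:,:2].mean(0),np.ones(len(q))];k=np.linalg.lstsq(A,q[:,2],rcond=None)[0];print("plate slope",np.degrees(k[:2]),k[2])
m[:]=False;m[182:215,255:475]=True
q=W[m&(d>0)];A=np.c_[q[:,:2]-q[:,:2].mean(0),np.ones(len(q))];k=np.linalg.lstsq(A,q[:,2],rcond=None)[0];print("square slope",np.degrees(k[:2]),k[2])
E
```

```text
[[8, 17, 230], [21, 179, 247], [22, 190, 247], [22, 187, 247], [22, 187, 247], [22, 186, 247], [22, 186, 247], [22, 186, 247], [13, 209, 199], [8, 129, 142], [113, 20, 114], [114, 22, 117]]
[(234, 377.0, 1.3), (237, 380.4, 2.5), (240, 392.2, 36.3), (243, 394.9, 36.5), (246, 397.5, 36.1), (249, 400.4, 37.3), (252, 403.0, 37.2), (255, 405.7, 37.4), (258, 408.3, 37.2), (261, 410.7, 36.1), (264, 412.0, 28.3), (267, 411.7, 10.5), (270, 414.7, 11.1), (273, 417.7, 11.5)]
[(234, 374.9, 1.3), (237, 377.8, 0.5), (240, 381.2, 1.8), (243, 393.3, 36.6), (246, 396.0, 36.7), (249, 398.9, 37.3), (252, 401.4, 36.4), (255, 404.2, 36.6), (258, 407.0, 36.8), (261, 409.6, 36.3), (264, 411.9, 34.2), (267, 411.7, 17.1), (270, 414.2, 14.2), (273, 416.7, 11.4)]
[(234, 372.9, 2.2), (237, 375.7, 0.8), (240, 379.1, 1.5), (243, 382.3, 1.7), (246, 394.1, 35.8), (249, 397.3, 37.2), (252, 400.1, 37.0), (255, 402.6, 35.9), (258, 405.8, 37.5), (261, 408.7, 38.1), (264, 411.3, 37.3), (267, 411.8, 24.5), (270, 412.8, 12.5), (273, 415.6, 10.9)]
[(24, 312.9, 0.9), (28, 309.4, 1.3), (32, 296.7, 35.3), (36, 293.5, 36.0), (40, 290.1, 37.3), (44, 287.3, 36.5), (48, 284.5, 35.5), (52, 281.2, 36.5), (56, 279.2, 31.4), (60, 224.5, 295.4), (64, 276.6, 10.8), (68, 273.0, 11.7)]
[(24, 313.0, 0.5), (28, 309.6, 0.9), (32, 296.1, 37.2), (36, 293.0, 37.7), (40, 290.2, 37.1), (44, 287.4, 36.3), (48, 284.2, 37.1), (52, 281.2, 36.8), (56, 279.6, 29.8), (60, 279.4, 14.4), (64, 276.6, 10.8), (68, 272.9, 12.2)]
[(24, 312.6, 1.8), (28, 309.5, 1.0), (32, 296.2, 36.9), (36, 293.6, 35.8), (40, 290.2, 37.3), (44, 287.5, 35.9), (48, 284.2, 37.0), (52, 281.3, 36.4), (56, 279.4, 31.0), (60, 279.1, 16.0), (64, 276.7, 11.0), (68, 273.0, 12.6)]
plate slope [-0.02104577 -0.007607  ] 0.011619523640922957
square slope [-1.17625109 -1.7571213 ] 0.13711775465057685
```

The rails' inner faces sit at x'=411.8 and y'=279.3, in axes turned -9.6°. The square's corner is therefore at mould (+7, -87) mm with its yaw matched. It hangs tilted about 2° in the grip, so I'll level it and lower it to just above the plate.

```bash
python3 -m pendant '[1,0,0,-2,0.5,-0.4,0,1,0,0,-4,1.2,-0.8,0,1,0,0,-6,1.7,-1.2,0,1,0,0,-8,1.7,-1.2,0,1,0,0,-9.5,1.7,-1.2,0,1,0,0,-10.5,1.7,-1.2,0,1,0,0,-11,1.7,-1.2,0,1,0,0,-11,1.7,-1.2,0]' && python3 - <<'E'
from fit import *
s=get_state();p,d=cams.get_image("wrist");cv2.imwrite("pics/w3.png",p[:,:,::-1])
t=np.radians(-9.6);x=np.array([np.cos(t),np.sin(t)]);y=np.array([-x[1],x[0]])
W=cloud("wrist",d,s);m=masks(p)["yellow"]&(d>0)&(W[...,2]>.015)&(W[...,2]<.033)
X=W[...,:2]@x*1000;Y=W[...,:2]@y*1000
m&=(X>414)&(Y<260);N,L,st,_=cv2.connectedComponentsWithStats(m.astype(np.uint8));i=1+np.argmax(st[1:,4]);m=L==i;print(st[i])
q=W[m];A=np.c_[q[:,:2]-q[:,:2].mean(0),np.ones(len(q))];k=np.linalg.lstsq(A,q[:,2],rcond=None)[0];print("square slope",np.degrees(k[:2]),k[2])
print("corner in mould",np.percentile(X[m],.5)-411.8,np.percentile(Y[m],99.5)-279.3,s["ft_force"],s["torque"])
E
```

```text
time: 6.9
position: [0.4789, 0.0763, 0.0411]
tcp_rot: [-2.382, -2.017, -0.047]
ft_force: [-0.1, 0.2, -2.9]
gripper_width: 0.0214
[  246   175   239    94 11702]
square slope [0.35761454 0.14907128] 0.027846159199269287
corner in mould 7.686939931676534 -86.84692633504619 [-0.06592715  0.22340046 -2.92677447] [-0.07630998  0.07125845 -0.04742518]
```

View pics/w3.png

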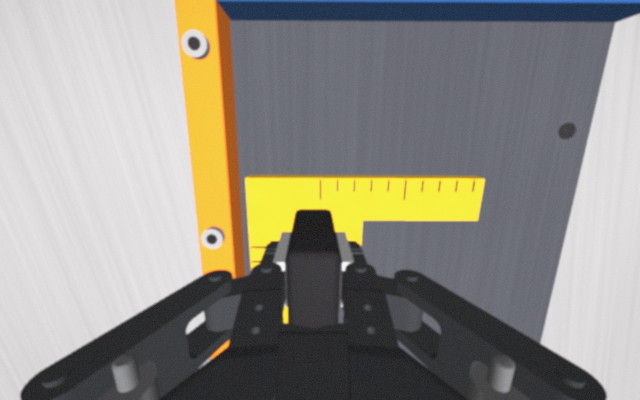

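The square, with its corner at pixel (247,178), is now nearly level. It's about 6 mm above the plate and 8 mm clear of the orange rail. Lowering to contact.

```bash
python3 -m pendant '[1,0,0,-0.2,0,0,0,1,0,0,-0.4,0,0,0,1,0,0,-0.5,0,0,0,1,0,0,-0.6,0,0,0,1,0,0,-0.65,0,0,0,1,0,0,-0.65,0,0,0]'
```

```text
time: 7.55
position: [0.4809, 0.0781, 0.036]
tcp_rot: [-2.381, -2.018, -0.053]
ft_force: [0.1, 4.0, 4.3]
gripper_width: 0.0218
```

```bash
python3 -m pendant '[1,-0.2,0.03,-0.05,0,0,0,1,-0.4,0.07,-0.05,0,0,0,1,-0.6,0.1,-0.05,0,0,0,1,-0.7,0.12,-0.05,0,0,0,1,-0.7,0.12,-0.05,0,0,0]' && python3 -c "
from bench import get_state
for k in ('ft_force','torque','position'):print(k,get_state()[k])"
```

```text
time: 8.05
position: [0.4751, 0.0788, 0.0359]
tcp_rot: [-2.382, -2.02, -0.056]
ft_force: [4.5, 0.6, 5.8]
gripper_width: 0.0214
ft_force [4.52300204 0.5833177  5.82949005]
torque [-0.6996892  -0.7190376   0.35154385]
position [0.47506995 0.07883499 0.03594413]
```

```bash
python3 -m pendant '[1,-0.15,0.03,-0.03,0,0,0,1,-0.3,0.05,-0.03,0,0,0,1,-0.3,0.05,-0.03,0,0,0]' && python3 -m pendant '[1,-0.15,0.03,-0.03,0,0,0,1,-0.3,0.05,-0.03,0,0,0,1,-0.3,0.05,-0.03,0,0,0]'&& python3 - <<'E'
from fit import *
s=get_state();p,d=cams.get_image("wrist");cv2.imwrite("pics/w4.png",p[:,:,::-1])
t=np.radians(-9.6);x=np.array([np.cos(t),np.sin(t)]);y=np.array([-x[1],x[0]])
W=cloud("wrist",d,s);m=masks(p)["yellow"]&(d>0)&(W[...,2]>.015)&(W[...,2]<.028)
X=W[...,:2]@x*1000;Y=W[...,:2]@y*1000
m=cv2.morphologyEx((m&(X>405)&(Y<260)).astype(np.uint8),cv2.MORPH_OPEN,np.ones((5,5)));N,L,st,_=cv2.connectedComponentsWithStats(m);i=1+np.argmax(st[1:,4]);m=L==i;print(st[i])
q=W[m];A=np.c_[q[:,:2]-q[:,:2].mean(0),np.ones(len(q))];k=np.linalg.lstsq(A,q[:,2],rcond=None)[0];print("slope",np.degrees(k[:2]),k[2])
E=np.array([W[np.nonzero(m[:,c])[0][0],c,:2]*1000 for c in range(st[i][0]+15,st[i][0]+st[i][2]-15,3)],np.float32)
l=cv2.fitLine(E,cv2.DIST_HUBER,0,.01,.01).ravel();print("yaw",np.degrees(np.arctan(l[1]/l[0])))
print("corner",np.percentile(X[m],.5)-411.8,np.percentile(Y[m],99.5)-279.3,"F'",s["ft_force"][:2]@x,s["ft_force"][:2]@y,s["torque"])
E
```

```text
time: 8.35
position: [0.4721, 0.0794, 0.0357]
tcp_rot: [-2.382, -2.02, -0.056]
ft_force: [4.2, 1.3, 4.6]
gripper_width: 0.0214
time: 8.65
position: [0.4718, 0.0793, 0.0361]
tcp_rot: [-2.387, -2.021, -0.063]
ft_force: [6.8, -0.6, 1.8]
gripper_width: 0.0209
[  245   177   237    90 11383]
slope [ 0.68803516 -1.0012911 ] 0.022611955278026365
yaw -9.354613
corner -0.1168577808832083 -86.13581785645718 F' 6.758160896175602 0.559161908989026 [-0.71056389 -1.49842671  0.06472035]
```

View pics/w4.png

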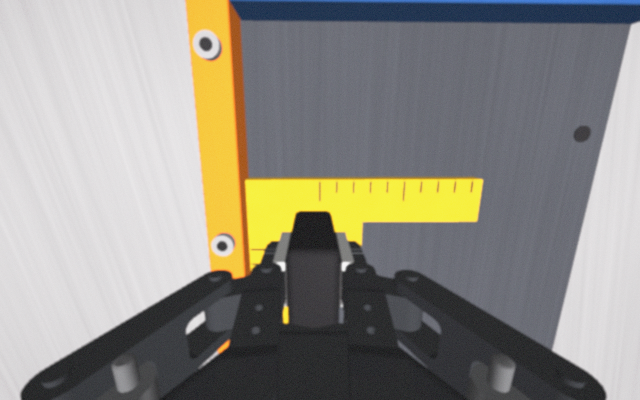

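The square is against the orange rail: corner at mould (-0.1, -86) mm, pressing about 6.8 N. I'll ease the small tilt out and slide to about -46 mm while pressing lightly.

```bash
python3 -m pendant '[1,-0.2,0.03,-0.08,0.6,0.4,0,1,-0.2,0.03,-0.08,0.6,0.4,0,1,-0.2,0.03,-0.08,0.6,0.4,0,1,-0.2,0.03,-0.08,0.6,0.4,0]' && python3 -m pendant '[1,-0.1,0.62,-0.06,0.3,0.2,0,1,0,1.21,-0.06,0.3,0.2,0,1,0.1,1.8,-0.06,0.3,0.2,0,1,0.2,2.4,-0.06,0.3,0.2,0,1,0.3,3,-0.06,0.3,0.2,0,1,0.4,3.6,-0.06,0.3,0.2,0,1,0.47,4,-0.06,0.3,0.2,0,1,0.47,4,-0.06,0.3,0.2,0]' && cat > chk.py <<'E'
from fit import *
s=get_state();p,d=cams.get_image("wrist");cv2.imwrite("pics/wx.png",p[:,:,::-1])
t=np.radians(-9.6);x=np.array([np.cos(t),np.sin(t)]);y=np.array([-x[1],x[0]])
W=cloud("wrist",d,s);m=masks(p)["yellow"]&(d>0)&(W[...,2]>.015)&(W[...,2]<.028)
X=W[...,:2]@x*1000;Y=W[...,:2]@y*1000
m=cv2.morphologyEx((m&(X>405)&(Y<290)).astype(np.uint8),cv2.MORPH_OPEN,np.ones((5,5)));N,L,st,_=cv2.connectedComponentsWithStats(m);i=1+np.argmax(st[1:,4]);m=L==i;print(st[i])
q=W[m];A=np.c_[q[:,:2]-q[:,:2].mean(0),np.ones(len(q))];k=np.linalg.lstsq(A,q[:,2],rcond=None)[0];print("slope",np.degrees(k[:2]),k[2])
E=np.array([W[np.nonzero(m[:,c])[0][0],c,:2]*1000 for c in range(st[i][0]+15,st[i][0]+st[i][2]-15,3)],np.float32)
l=cv2.fitLine(E,cv2.DIST_HUBER,0,.01,.01).ravel();print("yaw",np.degrees(np.arctan(l[1]/l[0])))
print("corner",np.percentile(X[m],.5)-411.8,np.percentile(Y[m],99.5)-279.3,"F'",s["ft_force"][:2]@x,s["ft_force"][:2]@y,s["ft_force"][2],s["torque"])
E
python3 chk.py
```

```text
time: 9.1
position: [0.4719, 0.0794, 0.036]
tcp_rot: [-2.381, -2.013, -0.07]
ft_force: [5.1, -0.5, 5.3]
gripper_width: 0.0214
time: 9.9
position: [0.4776, 0.1132, 0.0356]
tcp_rot: [-2.386, -2.007, -0.067]
ft_force: [4.9, -9.5, 8.6]
gripper_width: 0.021
[  245   179   237    87 11163]
slope [ 0.31201338 -0.92799649] 0.02197579896237143
yaw -9.68368
corner -0.06116284467452715 -52.41783996981238 F' 6.397698594574228 -8.5875431285763 8.582838080213682 [-2.24587083 -0.64033009  0.24073401]
```

The corner is at -52 mm with about 6 N on the orange rail. Sliding on into the -25 to -10 mm window.

```bash
python3 -m pendant '[1,-0.1,0.62,0,0.3,0.1,0,1,0,1.21,0,0.3,0.1,0,1,0.1,1.8,0,0.3,0.1,0,1,0.2,2.4,0,0.3,0.1,0,1,0.3,3,0,0.3,0.1,0,1,0.38,3.5,0,0.3,0.1,0,1,0.42,3.7,0,0.3,0.1,0,1,0.42,3.7,0,0.3,0.1,0]' && python3 chk.py
```

```text
time: 10.75
position: [0.4827, 0.1436, 0.0356]
tcp_rot: [-2.391, -2.004, -0.065]
ft_force: [5.0, -9.7, 7.8]
gripper_width: 0.0212
[  245   178   237    88 11249]
slope [ 0.30823811 -1.0309479 ] 0.021986117386231466
yaw -9.610366
corner -0.08226054647218461 -21.612497236335003 F' 6.536188469923646 -8.719416949943408 7.803922519252419 [-2.13140088 -0.7271881   0.5711364 ]
```

```bash
python3 -m pendant '[1,-0.1,0.6,0.08,0.3,0.1,0,1,-0.03,1,0.08,0.3,0.1,0,1,0.04,1.4,0.08,0.3,0.1,0,1,0.09,1.7,0.08,0.3,0.1,0,1,0.14,2,0.08,0.3,0.1,0,1,0.17,2.2,0.08,0.3,0.1,0,1,0.17,2.2,0.08,0.3,0.1,0]' && python3 chk.py
```

```text
time: 11.5
position: [0.4854, 0.1598, 0.0358]
tcp_rot: [-2.394, -2.003, -0.065]
ft_force: [6.8, -6.4, 1.3]
gripper_width: 0.0213
[  245   178   237    89 11210]
slope [ 0.50019241 -0.91580516] 0.022212218317273814
yaw -9.692982
corner -0.005038377092716928 -5.088907139477328 F' 7.742819327967738 -5.147597176526239 1.3164092642250045 [-1.70676698 -1.33853903  0.67890439]
```

```bash
python3 -m pendant '[1,-0.17,0.23,0,0.2,0,0,1,-0.13,0.43,0,0.2,0,0,1,-0.1,0.6,0,0.2,0,0,1,-0.07,0.8,0,0.2,0,0,1,-0.07,0.8,0,0.2,0,0]' && python3 chk.py
```

```text
time: 12.05
position: [0.4858, 0.1609, 0.0359]
tcp_rot: [-2.4, -2.003, -0.063]
ft_force: [5.4, -10.6, 8.4]
gripper_width: 0.0217
[  245   177   237    89 11238]
slope [ 0.50802923 -1.24281459] 0.022228328201893466
yaw -9.75305
corner -0.04674219567419868 -4.109194436777784 F' 7.116191861223639 -9.515607305223197 8.42013078983572 [-2.10654307 -0.78901462  0.80909687]
```

```bash
python3 -m pendant '[1,-0.17,0.23,0.1,0.4,0.2,0,1,-0.13,0.43,0.1,0.4,0.2,0,1,-0.1,0.6,0.1,0.4,0.2,0,1,-0.07,0.8,0.1,0.4,0.2,0,1,-0.07,0.8,0.1,0.4,0.2,0]' && python3 chk.py
```

```text
time: 12.6
position: [0.4861, 0.1634, 0.036]
tcp_rot: [-2.4, -2.002, -0.062]
ft_force: [7.1, -7.0, -0.7]
gripper_width: 0.021
[  245   180   237    86 10562]
slope [ 0.71586417 -0.39722431] 0.022513234396571144
yaw -9.512552
corner -0.04754732052685995 -2.4762285247149407 F' 8.14609631323509 -5.740616940911693 -0.6907188051377664 [-1.54629241 -1.5538479   0.84115401]
```

```bash
python3 -m pendant '[1,-0.13,0.23,0.05,0.2,0.2,0,1,-0.1,0.43,0.05,0.2,0.2,0,1,-0.06,0.6,0.05,0.2,0.2,0,1,-0.02,0.8,0.05,0.2,0.2,0,1,-0.02,0.8,0.05,0.2,0.2,0,1,-0.02,0.8,0.05,0.2,0.2,0]' && python3 chk.py
```

```text
time: 13.25
position: [0.4866, 0.1651, 0.036]
tcp_rot: [-2.403, -2.002, -0.056]
ft_force: [4.6, -9.5, 3.0]
gripper_width: 0.0213
[ 245  183  237   83 9780]
slope [ 0.56814744 -0.53435794] 0.02241124814625655
yaw -9.582446
corner 0.004565972178966149 -2.770330791380445 F' 6.154828251105898 -8.578840246291971 3.0467630962302126 [-1.82920626 -1.1496514   0.81021543]
```

View pics/wx.png

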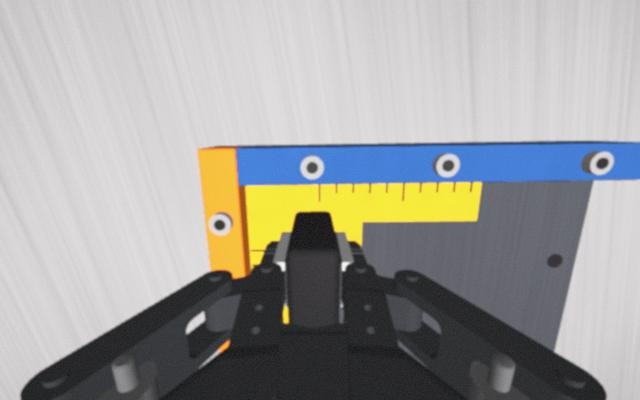

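The blue rail now hides the square's outer edge at row 183, so the visual y reading has saturated. By the TCP's travel the square is about at the corner. I'll press harder in steps to confirm that it stops and the force builds.

```bash
python3 -m pendant '[1,-0.15,0.3,0.04,0.2,0.1,0,1,-0.18,0.6,0.04,0.2,0.1,0,1,-0.2,0.9,0.04,0.2,0.1,0,1,-0.22,1.1,0.04,0.2,0.1,0,1,-0.22,1.1,0.04,0.2,0.1,0]' && python3 chk.py && python3 -m pendant '[1,-0.2,0.5,0.04,0.2,0.1,0,1,-0.2,1,0.04,0.2,0.1,0,1,-0.2,1.3,0.04,0.2,0.1,0,1,-0.2,1.3,0.04,0.2,0.1,0,1,-0.2,1.3,0.04,0.2,0.1,0]' && python3 chk.py
```

```text
time: 13.8
position: [0.4866, 0.1653, 0.0363]
tcp_rot: [-2.413, -2.003, -0.051]
ft_force: [7.3, -16.1, 5.7]
gripper_width: 0.0212
[ 245  182  237   84 9760]
slope [ 0.80202123 -0.92649619] 0.022738641541433485
yaw -9.464828
corner -0.04745333153573483 -2.77940139647734 F' 9.847985003002625 -14.634301032790425 5.696086242377321 [-3.03036119 -1.37748636  0.99569014]
time: 14.35
position: [0.4867, 0.1655, 0.0368]
tcp_rot: [2.417, 2.0, 0.042]
ft_force: [6.1, -18.6, 9.2]
gripper_width: 0.0214
[ 245  182  237   84 9710]
slope [ 0.86597105 -1.53853696] 0.023049014665604765
yaw -9.494353
corner -0.03162796502664378 -2.9503689354374387 F' 9.082124075970649 -17.29344177146059 9.193326148579168 [-3.71222208 -1.24555402  1.24632437]
```

The square stopped dead while the force built to 9 N on the orange side and 17 N on the blue, so both contacts are real. The push has tipped it about 1.8°, so I'll back off a little and level it.

```bash
python3 -m pendant '[1,-0.2,0.8,0.03,0.6,0.4,0.2,1,-0.22,0.9,0.03,1.2,0.8,0.4,1,-0.22,0.9,0.03,1.8,1,0.5,1,-0.22,0.9,0.03,1.8,1,0.5,1,-0.22,0.9,0.03,1.8,1,0.5]' && python3 chk.py
```

```text
time: 14.9
position: [0.4868, 0.1656, 0.0363]
tcp_rot: [-2.401, -1.995, -0.048]
ft_force: [8.6, -11.4, -0.4]
gripper_width: 0.0215
[ 246  184  235   82 9595]
slope [ 0.20288506 -0.97168496] 0.02238446012662884
yaw -9.491826
corner 0.13162106188281086 -2.7751433922259707 F' 10.330710749869734 -9.767724986039504 -0.42217109151946747 [-2.77718961 -1.94911699  0.66341434]
```

```bash
python3 -m pendant '[1,-0.2,1,0.02,1.2,0.4,0.3,1,-0.2,1.2,0.02,1.6,0.5,0.4,1,-0.2,1.2,0.02,1.6,0.5,0.4,1,-0.2,1.2,0.02,1.6,0.5,0.4,1,-0.2,1.2,0.02,1.6,0.5,0.4,1,-0.2,1.2,0.02,1.6,0.5,0.4]' && python3 chk.py && python3 chk.py | tail -1
```

```text
time: 15.55
position: [0.4867, 0.1657, 0.0357]
tcp_rot: [-2.39, -1.986, -0.057]
ft_force: [7.2, -15.3, 3.1]
gripper_width: 0.0211
[ 246  184  235   82 9675]
slope [-0.10121103 -0.36038603] 0.02173327068583634
yaw -9.678545
corner -0.026322386958668176 -2.665383892823968 F' 9.684795787719878 -13.907647887719145 3.1232327633683163 [-3.77709321 -1.61443125  0.53684567]
corner 0.03672491282463852 -2.7245880525408097 F' 10.194323120421963 -14.372927760382268 3.7542019693930313 [-3.75468093 -1.57401296  0.45751665]
```

The square is level to within 0.4°, its yaw is within 0.1° of the rails, and forces are steady at about 10 N and 14 N. Handing in.

```bash
python3 -c "
from bench import job,get_state
print(job.hand_in());s=get_state();print(s['time'],s['ft_force'],s['position'],s['gripper_width'])"
```

```text
the job is handed in; nothing more can be done
None
the job is handed in; nothing more can be done
```

I picked up the 140 mm square by its grip and laid it on the plate against the orange rail, about 86 mm short of the blue rail. I slid it into the corner with about 6–8 N on the orange rail and handed the job in at about 15.7 s. It was still gripped and pressed into both rails; `hand_in` reports no verdict.

**Last checks, just before handing in:**
- **Orange rail:** the corner is within 0.1 mm of the rail face, pressing with about 10 N.
- **Blue rail:** the push towards it is about 14 N at the wrist. The share that reaches the rail is somewhat less because of friction.
- **Angles:** the tilt is about 0.4° and the yaw is within about 0.1° of the rails.
- **Grip:** the fingers are at 21 mm opening, holding with the 60 N set.

**One check disagreed:** the camera put the outer edge about 2.7 mm short of the blue rail. At that point the rail hides the edge from the wrist camera, so that reading can't be trusted. The arm's travel puts the gap at zero within about 1 mm. I relied on the square stopping dead while the push rose from 9 to 17 N. That hard push tipped the square by 1.8°, so I backed it off and levelled it before the final press.

I did not re-photograph the bench to confirm that the other objects stayed put. The tool passed them only at height, and I saw no unexpected forces.

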